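# Dial the drug lockbox to its code and lay its lid back

## Robot

A 6-joint arm with a two-finger parallel gripper is mounted at the origin on the work surface. World frame = base frame: x ahead of the robot, y to its left, z up, the work surface at z = 0. Lengths are in m, angles in rad, forces in N, time in s.
With the tool pointing down it reaches from about 0.3 to 0.775 m from the base axis. Payload 14.6 kg.
Tool frame: the origin (TCP) lies midway between the tips of the shut fingers; the grasp point (between the pads) lies 19 mm behind it; z points along the fingers, y is the direction in which the jaws open and shut (so a half turn about z gives the same grasp; the last joint's range is limited). The gripper opens to 94 mm and grips with 3 to 60 N. Pads are 16 mm wide; open, the fingers measure 119 mm over their backs; the gripper's body (75 mm by 177 mm) begins 78 mm behind the grasp point.
Start: joints at [1.039, 0.3, 1.521, -0, 1.321, -0.067], TCP at [0.247, 0.492, 0.205] pointing down, gripper open.
Joint ranges: [-3.03, 3.03], [-0.79, 2.21], [0.23, 2.52], [-1.04, 4.18], [0, 3.07], [-2.55, 2.55]. Speed limits (rad/s): [2.22, 2.22, 2.57, 3.14, 3.14, 3.14].

## Interface

Orientations are given as a unit quaternion [x, y, z, w].
In Python, from cell import state, imaging, job_done gives the robot as it stands. The module is installed in compiled form; this text tells all that it offers.
- The arm moves only by the shell command python3 -m pendant 'ROWS' [OPENING]. ROWS is text: rows parted by semicolons, each of 4 numbers parted by spaces: the shift along the tool's x, y, z in mm, then the turn about the tool's z in rad. A call has 1 to 12 rows; each row shifts and turns the commanded pose from where the row before left it, along the tool's axes as they then stand; what a row does not reach is not made up. A row lasts 1/8 s, in which the tool goes at most 62.5 mm and 10.7 degrees, less where a joint would pass 70% of its speed; a pose out of reach is approached as far as the arm can. A call with a gripper value outside its range is refused whole. OPENING is the gripper's target within -1 to 1 (fully open at 1, half-way at 0, shut at -1), set as the call begins (- or left out, the last holds). The fingers move at their own pace and stop on an object; the grip force is fixed at half the most. Time passes only in rows, so rows that do not move let the fingers close. It gives the time, the measured TCP pose, the force and the opening at its end, in the units of the state.
- state(): the state, without advancing time (a new reading comes with each control period).
- imaging.camera(name): name is "side" or "top" or "wrist"; returns a dict with "image" (400x640x3 uint8, blue, green, red), "z_map" (400x640 float32, m along the optical axis (not along the pixel's ray), 0 where there is no reading), "camera_matrix" (3x3 intrinsics, pixels), "world_to_cam" (4x4, takes a point from world to camera coordinates); the wrist camera has in their place "T_tool_cam" (4x4, takes a point from camera to tool coordinates, whose origin is the TCP and whose axes are the flange's). Camera axes: x right, y up, looking along -z (the intrinsics and any distortion apply to the point x, -y, -z); pixel columns grow to the right and rows downward; lengths in m; the calibration is good to about 2 mm. A picture is of the moment at which its call begins: read the wrist's pose just before it.
- job_done(): hands the job in, once; it reports no verdict.
The state is a dict: "clock": time; "qpos": joint angles; "joint_vel": joint speeds; "effort": joint torques, N m; "eef_pos": TCP position; "eef_rot": TCP orientation; "contact_force": force on the tool from outside, world axes, zero at the start; "ft_torque": the same for the moment, N m; "opening": finger opening in m.
Only numpy, scipy, OpenCV 4.12 (cv2) and the standard library are available. Lean on these libraries where they do the work, as an engineer would, in place of code of your own. Each camera call takes 0.05 s, during which the arm holds its last target.

## Task

Open the controlled-drugs box on the clinic table: roll the three number wheels, one at a time, until 4-7-2 stands squarely in line with the yellow marks (4 on the left wheel, 7 on the middle, 2 on the right, as seen from the robot). Then lift the lid by its pull bar and ease it right back until it rests against its stop, without letting it drop or slam, and leave it open with the code still showing and the things around the box where they are.

Things in the scene. Friction and masses are not known exactly. Their poses are not given: they have to be found in the camera images.
- lockbox: grey steel drugs box with a blue lid, fixed to the table: 160 mm deep (x), 220 wide (y), 85 high without the lid, plus 30 mm steel ears at each side. Origin under its centre, on the table; x points from the lock (robot's side) to the hinge, y to the left, z up. The lid's front is a raised lock cover (top 102 mm above the table) through which three number wheels stand up, 44 mm apart
- wheel_left_top (a point): topmost point of the left (+y) number wheel, mid-rim, in line with its yellow index marks; fixed to the box (does not turn), at (-40, 44, 108) mm in the box's frame. Black wheel, radius 26 mm, 14 mm wide, axle along the box's y, 26 mm below; its rim stands 6 mm above the lock cover.
- wheel_middle_top (a point): topmost point of the middle number wheel, mid-rim, in line with its yellow index marks; fixed to the box (does not turn), at (-40, 0, 108) mm in the box's frame. Black wheel, radius 26 mm, 14 mm wide, axle along the box's y, 26 mm below; its rim stands 6 mm above the lock cover.
- wheel_right_top (a point): topmost point of the right (-y) number wheel, mid-rim, in line with its yellow index marks; fixed to the box (does not turn), at (-40, -44, 108) mm in the box's frame. Black wheel, radius 26 mm, 14 mm wide, axle along the box's y, 26 mm below; its rim stands 6 mm above the lock cover.
- wheel_left (a joint): turn of the left (+y) wheel, rad: figure n is at the marks at 0.6283*n, plus any whole turns of 6.2832; 4 is at 2.513. Grows as the top is rolled away from the robot (the box's +x). Turns endlessly both ways, stays where left. Needs 0.7 N along the rim: a shut fingertip pressed on the top with a few N and drawn along the box's x carries the rim with it, without slip
- wheel_middle (a joint): turn of the middle wheel, rad: figure n is at the marks at 0.6283*n, plus any whole turns of 6.2832; 7 is at 4.398. Grows as the top is rolled away from the robot (the box's +x). Turns, stays and is rolled as the left one. Figures 0 to 9 are white on black (0 is red), 11 mm tall
- wheel_right (a joint): turn of the right (-y) wheel, rad: figure n is at the marks at 0.6283*n, plus any whole turns of 6.2832; 2 is at 1.257. Grows as the top is rolled away from the robot (the box's +x). Turns, stays and is rolled as the left one. Figures are upright for a reader who stands at the robot, upside down from the far side
- lid_handle (a point): centre of the lid's pull bar: round steel bar, 10 mm thick, 90 mm long along the box's y, on an arm at each end; shut, it is at (-114, 0, 94) mm in the box's frame, 33 mm clear in front of the lid's edge. Moves with the lid. Pinch it from above, fingers on its front and rear sides, gripper opened to 40 mm at most; it turns between the pads as the lid swings
- lid_hinge (a point): middle of the lid's hinge line, which runs along the box's y at (80, 0, 88) mm in the box's frame; the pull bar swings about it on a radius of 194 mm, up and away from the robot
- lid (a joint): opening of the lid, rad: 0 shut, 1.57 upright, 1.75 against its stop (leaning 10 degrees back, where it stays by its own weight). While a wheel is off the code the lock holds it shut (under 0.04). About 0.45 kg; let go before it is past upright, it falls shut
- vial_amber_center (a point): small upright amber glass vial with a red cap, 27 mm across, 56 mm tall; this point is its centre, half-way up. Not needed: leave it alone
- vial_clear_center (a point): small upright clear glass vial with a blue cap, 27 mm across, 56 mm tall; this point is its centre, half-way up. Not needed: leave it alone
- tape_roll_center (a point): blue roll of tape lying flat, 100 mm across, 25 mm high; this point is its centre, half-way up. Not needed: leave it alone
- bowl_center (a point): steel bowl, 130 mm across, 45 mm high; this point is its centre, half-way up. Not needed: leave it alone
- saline_center (a point): clear bottle with a blue cap, 60 mm across, 150 mm tall; this point is its centre, half-way up. Not needed: leave it alone
- syringe_center (a point): empty syringe lying on the table, about 155 mm long, 25 mm high; this point is its centre, half-way up. Not needed: leave it alone

How it is judged:
On the way, in this order (a step that is already met when the one before it is completed fails the run):
1. all three wheels stand on the code 4-7-2, each within 0.22 rad (about a third of a figure), with the lid still shut ((value of joint wheel_left between -3.99 and -3.55 rad or value of joint wheel_left between 2.293 and 2.733 rad or value of joint wheel_left between 8.576 and 9.016 rad) and (value of joint wheel_middle between -2.105 and -1.665 rad or value of joint wheel_middle between 4.178 and 4.618 rad or value of joint wheel_middle between 10.461 and 10.901 rad) and (value of joint wheel_right between -5.247 and -4.807 rad or value of joint wheel_right between 1.037 and 1.477 rad or value of joint wheel_right between 7.32 and 7.76 rad) and value of joint lid below 0.04 rad), for 0.2 s.
2. the lid is swung back to its stop (more than 1.67 rad) (value of joint lid above 1.67 rad), for 0.2 s.
At the end, for the whole second after the job is handed in: The lid rests against its stop (more than 1.67 rad open, still) and the three wheels still show 4-7-2, each within 0.22 rad of its index marks (value of joint lid above 1.67 rad and velocity of joint lid between -0.1 and 0.1 rad/s and (value of joint wheel_left between -3.99 and -3.55 rad or value of joint wheel_left between 2.293 and 2.733 rad or value of joint wheel_left between 8.576 and 9.016 rad) and (value of joint wheel_middle between -2.105 and -1.665 rad or value of joint wheel_middle between 4.178 and 4.618 rad or value of joint wheel_middle between 10.461 and 10.901 rad) and (value of joint wheel_right between -5.247 and -4.807 rad or value of joint wheel_right between 1.037 and 1.477 rad or value of joint wheel_right between 7.32 and 7.76 rad)); the robot touches nothing.
It fails at once if two wheels pushed at once ((contact force between the fingers and wheel_left_c0 above 0.5 N and contact force between the fingers and wheel_middle_c0 above 0.5 N) or (contact force between the fingers and wheel_middle_c0 above 0.5 N and contact force between the fingers and wheel_right_c0 above 0.5 N) or (contact force between the fingers and wheel_left_c0 above 0.5 N and contact force between the fingers and wheel_right_c0 above 0.5 N)).
It fails at once if the lid dropped or slammed (turning faster than 3 rad/s) (velocity of joint lid above 3 rad/s or velocity of joint lid below -3 rad/s).
It fails at once if a bystander moved more than 30 mm or tipped over (distance of any of vial_amber_center, vial_clear_center, tape_roll_center, bowl_center, saline_center, syringe_center from where it was at the start of the episode above 0.03 m or angle between any of vial_amber_center, vial_clear_center, tape_roll_center, bowl_center, saline_center, syringe_center's own z axis and vertical above 0.5 rad).
It also fails if it takes over 72 s, if anything falls off the work surface, if the arm or the gripper's body presses on something with over 40 N, if the wrist force passes 120 N, or if a joint passes its speed limit or range.

## Working session

There is one attempt and no reset: what is moved stays moved. The work goes in short steps, Python scripts to look and compute and a shell command to move; the robot and the scene stay as the last step left them, time stands still between calls to the robot, and variables do not carry over. Pictures are saved under pics/ and viewed, and the job is handed in when it is done.

```bash
ls; mkdir -p pics; python3 - <<'E'
from cell import state, imaging
import cv2
print(state())
for n in ("side","top","wrist"):
    c=imaging.camera(n); cv2.imwrite(f"pics/{n}0.png",c["image"]); print(n,c["camera_matrix"].tolist()); print(c.get("world_to_cam",c.get("T_tool_cam")))
E
```

```text
pics
{'clock': 0.0, 'qpos': array([ 1.03941825e+00,  3.00531434e-01,  1.52156997e+00,  1.36662924e-05,
        1.32068535e+00, -6.65763711e-02]), 'joint_vel': array([ 0.00106605,  0.00016604, -0.00010825, -0.00133673,  0.00204324,
       -0.00159105]), 'effort': array([ 5.34827086e-05, -5.31811917e+01, -3.52742350e+01,  7.08591426e-02,
        2.43961997e-02, -7.54084249e-05]), 'eef_pos': array([0.2463932 , 0.4914363 , 0.20485793]), 'eef_rot': array([ 2.30316102e-01,  9.73115685e-01, -5.68612593e-04, -1.82182283e-04]), 'contact_force': array([-0.66526812,  0.18307171, -0.40477791]), 'ft_torque': array([-0.0161123 ,  0.01707875, -0.05039565]), 'opening': 0.09407132910205554}
side [[497.41252553524714, 0.0, 314.51684079528854], [0.0, 497.41252553524714, 202.1698015134355], [0.0, 0.0, 1.0]]
[[-0.90874507 -0.41687158  0.02001207  0.44431024]
 [ 0.24443221 -0.49275078  0.83513446 -0.21938449]
 [-0.33828285  0.76381592  0.54968168 -1.4914162 ]
 [ 0.          0.          0.          1.        ]]
top [[444.3457214634547, 0.0, 318.60171822847184], [0.0, 444.3457214634547, 203.56478854539108], [0.0, 0.0, 1.0]]
[[ 0.00611931 -0.99991094  0.01186053 -0.01928007]
 [ 0.99157836  0.00760184  0.12928482 -0.51837175]
 [-0.12936347  0.01096951  0.99153657 -1.13468163]
 [ 0.          0.          0.          1.        ]]
wrist [[294.19873557227186, 0.0, 320.3972264338332], [0.0, 294.19873557227186, 199.88997841805306], [0.0, 0.0, 1.0]]
[[-3.11859792e-04  9.71039842e-01  2.38917408e-01  6.80238390e-02]
 [ 9.99999891e-01  3.86046403e-04 -2.63717413e-04 -4.48993022e-04]
 [-3.48313321e-04  2.38917300e-01 -9.71039856e-01 -1.78719651e-01]
 [ 0.00000000e+00  0.00000000e+00  0.00000000e+00  1.00000000e+00]]
```

View pics/top0.png

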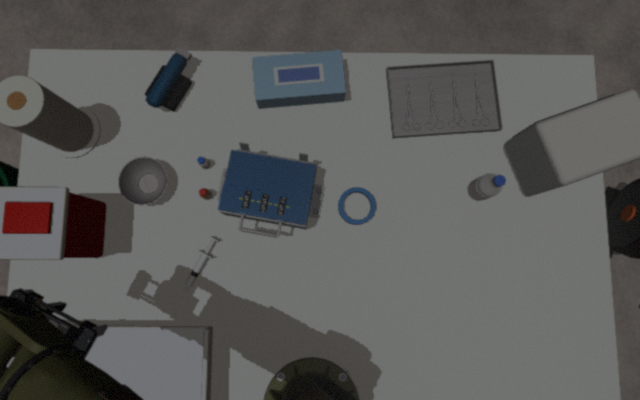

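View pics/side0.png

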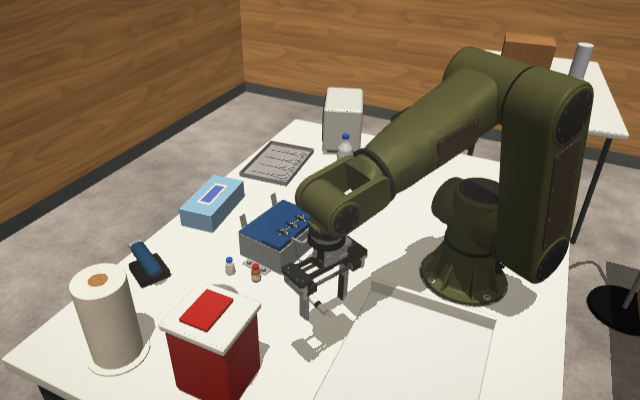

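View pics/wrist0.png

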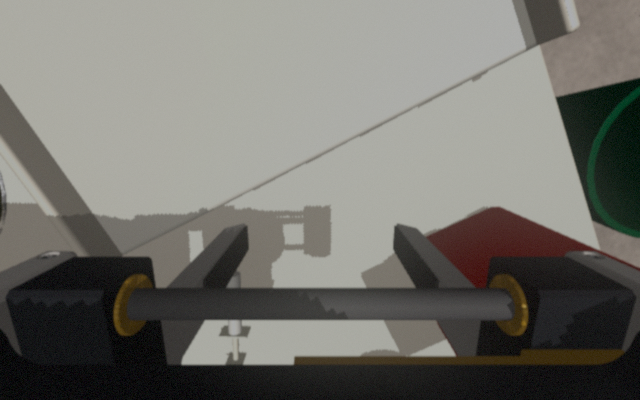

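```bash
cat > h.py <<'E'
import numpy as np, cv2
from cell import state, imaging
from scipy.spatial.transform import Rotation as R
def cam(n):
    s=state(); c=imaging.camera(n)
    K=c["camera_matrix"]
    if n=="wrist":
        T=np.eye(4); T[:3,:3]=R.from_quat(s["eef_rot"]).as_matrix(); T[:3,3]=s["eef_pos"]
        cw=T@c["T_tool_cam"]
    else: cw=np.linalg.inv(c["world_to_cam"])
    c["K"]=K; c["cw"]=cw; return c
def ray(c,uv,z):
    K=c["K"];d=np.array([(uv[0]-K[0,2])/K[0,0],-(uv[1]-K[1,2])/K[1,1],-1.])
    d=c["cw"][:3,:3]@d;o=c["cw"][:3,3];return o+d*(z-o[2])/d[2]
def pix(c,p):
    q=np.linalg.inv(c["cw"])@np.r_[p,1];K=c["K"]
    return np.array([K[0,0]*q[0]/-q[2]+K[0,2],K[1,1]*-q[1]/-q[2]+K[1,2]])
E
python3 - <<'E'
from h import *
c=cam("top");im=c["image"]
a=im[130:250,180:340];a=cv2.convertScaleAbs(cv2.resize(a,(800,600),interpolation=cv2.INTER_CUBIC),alpha=2.0)
cv2.imwrite("pics/topz.png",a)
E
```

```text
(no output)
```

View pics/topz.png

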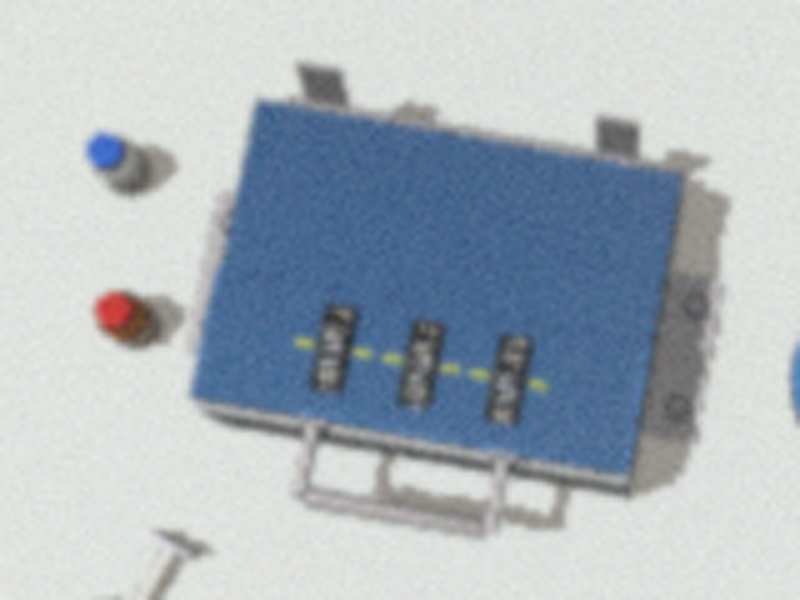

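```bash
cat >> h.py <<'E'
def marks(c,roi=None):
    im=c["image"].astype(int);m=((np.minimum(im[...,1],im[...,2])-im[...,0])>35).astype(np.uint8)
    if roi: 
        z=np.zeros_like(m);z[roi[1]:roi[3],roi[0]:roi[2]]=1;m&=z
    n,l,st,ce=cv2.connectedComponentsWithStats(m);return [(st[i,4],ce[i]) for i in range(1,n) if st[i,4]>2]
E
python3 - <<'E'
from h import *
c=cam("top")
P=[]
for a,u in marks(c,(180,130,340,250)):
    p=ray(c,u,0.102);P.append(p);print(a,u,p)
print(c["z_map"][200:208,240:290:8])
# handle ends
for u in [(300,495),(490,525)]: print("handle",ray(c,(u[0]/5+180,u[1]/5+130),0.094))
for u in [(258,100),(684,172),(632,478),(193,400)]: print("lid",ray(c,(u[0]/5+180,u[1]/5+130),0.09))
for u in [(105,150),(117,310),(185,540)]: print("v",ray(c,(u[0]/5+180,u[1]/5+130),0.05))
E
```

```text
[[1.0989537 1.0947677 1.0984381 1.0917943 1.100358  1.0990322 1.100358 ]
 [1.1012447 1.0939442 1.1012394 1.0914395 1.0993028 1.0972184 1.099521 ]
 [1.0988811 1.0944734 1.0993831 1.0915195 1.1015195 1.0957245 1.0974318]
 [1.0969595 1.096286  1.1006277 1.0893466 1.0975866 1.0923022 1.1004088]
 [1.0934763 1.0960171 1.0963594 1.0902966 1.0983336 1.0933394 1.0997282]
 [1.0971848 1.0995026 1.0942484 1.0923601 1.0983559 1.0913155 1.0997883]
 [1.0953496 1.0978917 1.0941865 1.0959657 1.0991544 1.0945334 1.0965489]
 [1.0979923 1.1037432 1.0960882 1.0920298 1.0983527 1.0913692 1.0985197]]
handle [0.44581003 0.17866399 0.094     ]
handle [0.43164665 0.08466526 0.094     ]
lid [0.64644499 0.20638715 0.09      ]
lid [ 0.61108074 -0.0099141   0.09      ]
lid [0.45570152 0.01489943 0.09      ]
lid [0.49308353 0.23388471 0.09      ]
v [0.62902643 0.29306057 0.05      ]
v [0.54433027 0.28344514 0.05      ]
v [0.42548585 0.24402625 0.05      ]
```

```bash
python3 - <<'E'
from h import *
c=cam("top")
im=cv2.GaussianBlur(c["image"],(3,3),0).astype(int)
m=((np.minimum(im[...,1],im[...,2])-im[...,0])>8).astype(np.uint8)
z=np.zeros_like(m);z[185:215,235:295]=1;m&=z
n,l,st,ce=cv2.connectedComponentsWithStats(m)
for i in range(1,n): print(st[i,4],ce[i],ray(c,ce[i],0.1025))
P=np.array([ray(c,ce[i],0.1025) for i in range(1,n) if st[i,4]>2])
print(np.polyfit(P[:,1],P[:,0],1))
E
```

```text
Traceback (most recent call last):
IndexError: too many indices for array: array is 1-dimensional, but 2 were indexed
```

```bash
python3 - <<'E'
from h import *
c=cam("top")
U=np.array([(304,343),(362,352),(391,359),(450,369),(479,375),(541,386)])/5+[180,130]
P=np.array([ray(c,u,0.1025) for u in U]);print(P)
print(np.degrees(np.arctan(np.polyfit(P[:,1],P[:,0],1)[0])),P.mean(0))
yaw=np.radians(-9.4);x=np.array([np.cos(yaw),np.sin(yaw)]);M=P.mean(0)[:2]
print("origin",M+.04*x,"handle",M-.074*x)
s=state();print(s["clock"])
d=np.r_[M,0.30]-s["eef_pos"];Rm=R.from_quat(s["eef_rot"]).as_matrix();print("tool shift mm",Rm.T@d*1000)
E
```

```text
[[0.52042686 0.17746265 0.1025    ]
 [0.51615808 0.14872336 0.1025    ]
 [0.51277786 0.13432886 0.1025    ]
 [0.50801837 0.10510885 0.1025    ]
 [0.50513981 0.09074221 0.1025    ]
 [0.49989837 0.06005976 0.1025    ]]
10.04569896191007 [0.51040323 0.11940428 0.1025    ]
origin [0.54986611 0.11287124] handle [0.43739689 0.1314904 ]
0.35
tool shift mm [-402.73847568 -214.43119063  -94.66061659]
```

```bash
python3 -m pendant '0 0 -48 0;0 0 -47 0;-40 -21 0 0;-40 -21 0 0;-40 -21 0 0;-40 -21 0 0;-40 -22 0 0;-40 -22 0 0;-40 -22 0 0;-40 -22 0 0;-40 -21 0 0;-42 -21 0 0' -1; python3 -m pendant '0 0 0 0.159;0 0 0 0.159;0 0 0 0.159;0 0 0 0.159;0 0 0 0.159;0 0 0 0.159;0 0 0 0.159;0 0 0 0.161;0 0 0 0'
python3 - <<'E'
from h import *
s=state();print(s["qpos"],R.from_quat(s["eef_rot"]).as_matrix())
c=cam("wrist");cv2.imwrite("pics/w1.png",c["image"])
E
```

```text
clock: 1.85
eef_pos: [0.5106, 0.1188, 0.3006]
eef_rot: [0.23, 0.973, 0.0, 0.0]
contact_force: [-0.3, 0.7, -0.1]
opening: 0.0009
clock: 2.98
eef_pos: [0.5099, 0.1202, 0.3004]
eef_rot: [0.764, 0.646, -0.0, -0.0]
contact_force: [-0.2, -0.0, 0.7]
opening: 0.0008
[ 1.61510191e-01  1.85669099e-01  1.44374980e+00 -1.34685390e-05
  1.51220910e+00  3.28497626e-01] [[ 1.66211669e-01  9.86090097e-01 -3.27277986e-05]
 [ 9.86090097e-01 -1.66211670e-01 -1.89550420e-05]
 [-2.41311213e-05 -2.91220089e-05 -9.99999999e-01]]
```

View pics/w1.png

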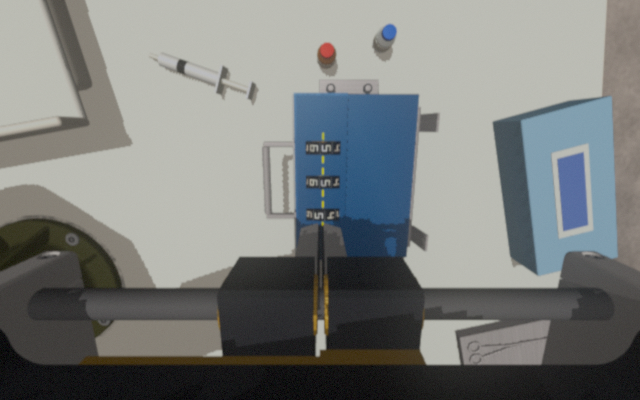

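```bash
cat >> h.py <<'E'
def zoom(c,fn,x0,y0,x1,y1,rot=True):
    a=c["image"][y0:y1,x0:x1]
    if rot:a=cv2.rotate(a,cv2.ROTATE_90_COUNTERCLOCKWISE)
    f=min(790/a.shape[1],590/a.shape[0]);a=cv2.resize(a,None,fx=f,fy=f,interpolation=cv2.INTER_CUBIC)
    cv2.imwrite(fn,cv2.convertScaleAbs(a,alpha=1.5))
E
python3 - <<'E'
from h import *
c=cam("wrist");zoom(c,"pics/w1z.png",295,125,350,225)
im=c["image"].astype(int)
m=((np.minimum(im[...,1],im[...,2])-im[...,0])>25).astype(np.uint8)
z=np.zeros_like(m);z[120:225,310:335]=1;m&=z
n,l,st,ce=cv2.connectedComponentsWithStats(m)
P=[]
for i in range(1,n):
  p=ray(c,ce[i],0.1025);print(st[i],ce[i],p);P.append(p)
P=np.array(P);print(np.degrees(np.arctan(np.polyfit(P[:,1],P[:,0],1)[0])))
for u in [(266,146),(266,214)]: print("handle",ray(c,u,.094))
E
```

```text
[322 133   3   7  18] [322.83333333 135.88888889] [0.52338052 0.17698858 0.1025    ]
[322 156   2   7  14] [322.5 159. ] [0.51829386 0.14864366 0.1025    ]
[322 168   2   7  14] [322.5 171. ] [0.51579713 0.13346978 0.1025    ]
[322 190   2   7  14] [322.5 193. ] [0.51109107 0.1048687  0.1025    ]
[321 201   3   7  16] [322.3125 204.0625] [0.50841474 0.09013074 0.1025    ]
[321 221   3   4   9] [322.11111111 222.88888889] [0.50390067 0.06438767 0.1025    ]
9.74515954279596
handle [0.44905571 0.17620707 0.094     ]
handle [0.43011066 0.08674954 0.094     ]
```

View pics/w1z.png

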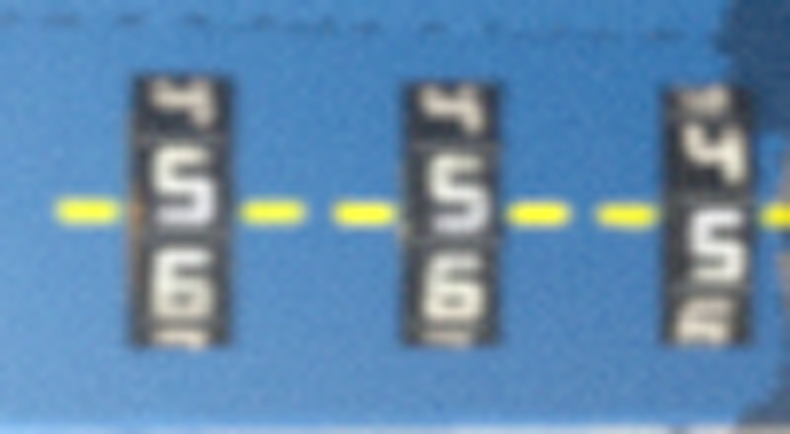

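```bash
python3 -m pendant '21 6 0 0;22.4 6.3 0 0;0 0 50 0;0 0 50 0;0 0 50 0;0 0 30 0;0 0 5 0;0 0 0 0'; python3 -m pendant '0 0 2 0;0 0 1 0;0 0 0 0'
```

```text
clock: 4.08
eef_pos: [0.5298, 0.161, 0.1165]
eef_rot: [0.764, 0.646, 0.0, 0.0]
contact_force: [-0.2, 0.1, 0.4]
opening: 0.0001
clock: 4.45
eef_pos: [0.5294, 0.1609, 0.1128]
eef_rot: [0.764, 0.645, 0.0, 0.0]
contact_force: [0.9, -0.1, -0.6]
opening: 0.0007
```

```bash
python3 -m pendant '0 0 2 0;0 0 0 0';  python3 -m pendant '0 0 1 0;0 0 0 0'; python3 -m pendant '0 0 1 0;0 0 0 0'; python3 -c "
from h import *
c=cam('side');print(c['image'].shape);print(pix(c,state()['eef_pos']));cv2.imwrite('pics/s1.png',cv2.resize(c['image'][180:280,220:380],(800,500)))"
```

```text
clock: 4.7
eef_pos: [0.5293, 0.1609, 0.1103]
eef_rot: [0.764, 0.645, -0.0, -0.0]
contact_force: [-0.6, -0.2, 0.4]
opening: 0.0005
clock: 4.95
eef_pos: [0.5293, 0.1609, 0.1094]
eef_rot: [0.764, 0.645, -0.0, -0.0]
contact_force: [-0.1, 0.8, 0.3]
opening: 0.0005
clock: 5.2
eef_pos: [0.5293, 0.1609, 0.1083]
eef_rot: [0.764, 0.645, -0.0, -0.0]
contact_force: [0.7, 0.7, 0.8]
opening: 0.0004
(400, 640, 3)
[280.55078684 228.48817989]
```

View pics/s1.png

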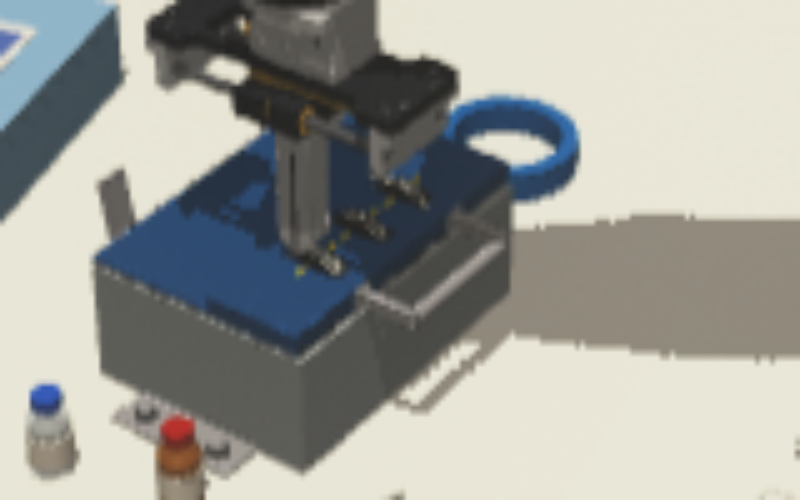

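```bash
python3 -m pendant '0 0 1 0;0 0 0 0';  python3 -m pendant '0 0 0.6 0;0 0 0 0'
```

```text
clock: 5.5
eef_pos: [0.5294, 0.1609, 0.1074]
eef_rot: [0.764, 0.645, 0.0, -0.0]
contact_force: [0.5, 0.0, -0.1]
opening: 0.0006
clock: 5.75
eef_pos: [0.5295, 0.1609, 0.1071]
eef_rot: [0.764, 0.645, 0.0, 0.0]
contact_force: [0.6, 0.3, 2.0]
opening: 0.0006
```

```bash
python3 -m pendant '0 0 0.3 0;0 -2 0 0;0 -3 0 0;0 -3 0 0;0 -3 0 0;0 0 0 0'
```

```text
clock: 6.5
eef_pos: [0.5192, 0.1628, 0.108]
eef_rot: [0.764, 0.645, 0.001, 0.001]
contact_force: [-2.2, -1.9, 13.8]
opening: 0.0006
```

```bash
python3 -m pendant '0 0 -0.5 0;0 -3 0 0;0 -3 0 0;0 -3 0 0;0 0 0 0'; python3 -m pendant '0 0 -10 0;0 0 -20 0;-60 0 -20 0;-40 0 0 0;0 0 0 0'
python3 - <<'E'
from h import *
c=cam("wrist");cv2.imwrite("pics/w2.png",c["image"])
E
```

```text
clock: 7.12
eef_pos: [0.5092, 0.1643, 0.1068]
eef_rot: [0.764, 0.645, -0.0, -0.0]
contact_force: [-1.3, 0.5, 1.6]
opening: 0.0004
clock: 7.75
eef_pos: [0.493, 0.0645, 0.1577]
eef_rot: [0.765, 0.644, 0.0, 0.0]
contact_force: [-0.3, 0.3, 0.1]
opening: 0.0003
```

View pics/w2.png

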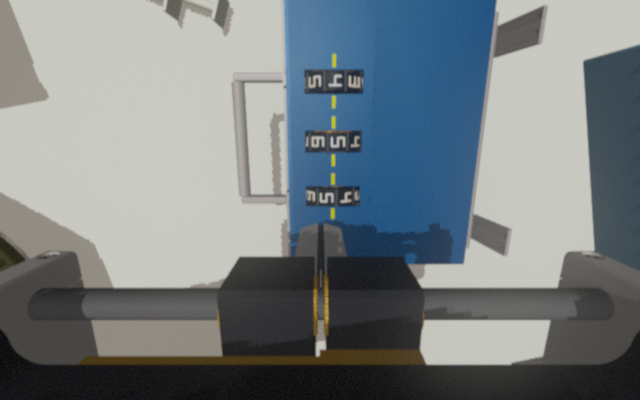

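```bash
python3 - <<'E'
from h import *
c=cam("wrist");zoom(c,"pics/w2z.png",285,50,380,220)
im=c["image"].astype(int)
m=((np.minimum(im[...,1],im[...,2])-im[...,0])>25).astype(np.uint8)
z=np.zeros_like(m);z[45:225,320:345]=1;m&=z
n,l,st,ce=cv2.connectedComponentsWithStats(m)
P=[]
for i in range(1,n):
  if st[i,4]<5: continue
  p=ray(c,ce[i],0.1025);print(st[i],ce[i],p);P.append(p)
P=np.array(P);print(np.degrees(np.arctan(np.polyfit(P[:,1],P[:,0],1)[0])),P.mean(0))
for u in [(240,78),(246,199)]: print("handle",ray(c,u,.094))
E
```

```text
[332  56   4  13  44] [333.77272727  62.34090909] [0.52305169 0.1769525  0.1025    ]
[332  97   4  13  50] [333.5  103.24] [0.51830475 0.14874624 0.1025    ]
[332 118   4  13  48] [333.4375     123.77083333] [0.51586388 0.13389772 0.1025    ]
[328 133   4   2   6] [329.5        133.33333333] [0.51171504 0.12733143 0.1025    ]
[331 156   4  12  44] [332.63636364 161.5       ] [0.51063189 0.10542319 0.1025    ]
[331 175   4  12  44] [332.52272727 180.25      ] [0.50813737 0.09058029 0.1025    ]
[331 209   4  12  42] [332.45238095 214.73809524] [0.50345671 0.06203662 0.1025    ]
9.637127156807466 [0.51302305 0.12070971 0.1025    ]
handle [0.4508519  0.17977648 0.094     ]
handle [0.43351095 0.08562255 0.094     ]
```

View pics/w2z.png

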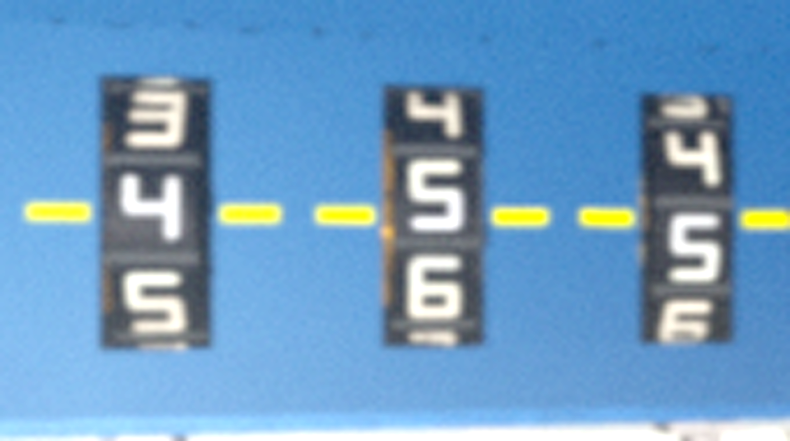

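```bash
python3 -m pendant '13.8 18.1 0 0;0 0 40 0;0 0 8 0;0 0 0 0'; python3 -m pendant '0 0 1.5 0;0 0 0 0'
```

```text
clock: 8.35
eef_pos: [0.5133, 0.0776, 0.1091]
eef_rot: [0.764, 0.646, -0.0, -0.0]
contact_force: [-0.5, 0.3, -1.1]
opening: 0.0004
clock: 8.6
eef_pos: [0.5133, 0.0771, 0.1078]
eef_rot: [0.764, 0.645, 0.0, 0.0]
contact_force: [0.8, -0.4, -0.1]
opening: 0.0007
```

```bash
python3 -m pendant '0 0 0.5 0;0 0 0 0'
```

```text
clock: 8.85
eef_pos: [0.5135, 0.077, 0.1073]
eef_rot: [0.764, 0.645, 0.0, 0.0]
contact_force: [0.7, -0.1, 5.5]
opening: 0.0007
```

```bash
python3 -m pendant '0 -2.6 0 0;0 -4 0 0;0 -4 0 0;0 -4 0 0;0 0 0 0'; python3 -m pendant '0 0 -10 0;0 14.6 0 0;0 0 10 0;0 0 0 0'; python3 -m pendant '0 -2.6 0 0;0 -4 0 0;0 -4 0 0;0 -4 0 0;0 0 0 0'; python3 -m pendant '0 0 -10 0;0 14.6 0 0;0 0 10 0;0 0 0 0'; python3 -m pendant '0 -2.6 0 0;0 -4 0 0;0 -4 0 0;0 -4 0 0;0 0 0 0';python3 -m pendant '0 0 -10 0;0 0 0 0'
```

```text
clock: 9.48
eef_pos: [0.4988, 0.0795, 0.1075]
eef_rot: [0.764, 0.645, 0.0, 0.0]
contact_force: [-3.0, 1.5, 10.1]
opening: 0.0003
clock: 9.98
eef_pos: [0.5139, 0.0768, 0.1072]
eef_rot: [0.764, 0.645, 0.001, 0.001]
contact_force: [2.5, -0.1, 8.0]
opening: 0.0004
clock: 10.6
eef_pos: [0.4984, 0.0795, 0.1073]
eef_rot: [0.764, 0.645, 0.0, 0.0]
contact_force: [-3.2, -1.0, 14.0]
opening: 0.0005
clock: 11.1
eef_pos: [0.5139, 0.0768, 0.1071]
eef_rot: [0.764, 0.645, 0.001, 0.001]
contact_force: [2.9, -1.1, 10.1]
opening: 0.0002
clock: 11.72
eef_pos: [0.4984, 0.0795, 0.1073]
eef_rot: [0.764, 0.645, 0.0, 0.0]
contact_force: [-4.3, 0.4, 14.7]
opening: 0.0001
clock: 11.98
eef_pos: [0.4986, 0.0794, 0.1169]
eef_rot: [0.764, 0.645, 0.0, 0.0]
contact_force: [0.8, 1.0, 0.3]
opening: 0.0004
```

```bash
python3 -m pendant '42.1 0.4 -10 0;0 0 10 0;0 0 9.5 0;0 0 0 0'; python3 -m pendant '0 2.6 0 0;0 4 0 0;0 4 0 0;0 4 0 0;0 0 0 0'; python3 -m pendant '0 0 -10 0;0 -14.6 0 0;0 0 10 0;0 0 0 0'; python3 -m pendant '0 2.6 0 0;0 4 0 0;0 4 0 0;0 4 0 0;0 0 0 0';  python3 -m pendant '0 0 -20 0;0 0 -30 0;-60 -10 0 0;-45 -10 0 0;0 0 0 0'
python3 - <<'E'
from h import *
c=cam("wrist");cv2.imwrite("pics/w3.png",c["image"]);zoom(c,"pics/w3z.png",285,30,380,220)
E
```

```text
clock: 12.48
eef_pos: [0.5064, 0.1205, 0.1076]
eef_rot: [0.764, 0.645, 0.0, 0.0]
contact_force: [-1.6, 3.5, 11.7]
opening: 0.0002
clock: 13.1
eef_pos: [0.5211, 0.1178, 0.1072]
eef_rot: [0.764, 0.645, 0.001, 0.0]
contact_force: [2.8, 2.0, 6.2]
opening: 0.0005
clock: 13.6
eef_pos: [0.5066, 0.1205, 0.1076]
eef_rot: [0.764, 0.645, 0.0, 0.0]
contact_force: [-2.9, -0.6, 11.1]
opening: 0.0002
clock: 14.22
eef_pos: [0.5213, 0.118, 0.1071]
eef_rot: [0.764, 0.645, 0.0, 0.0]
contact_force: [2.0, -0.3, 5.4]
opening: 0.0005
clock: 14.85
eef_pos: [0.4824, 0.0161, 0.1568]
eef_rot: [0.765, 0.644, -0.0, -0.0]
contact_force: [0.9, -0.3, -0.1]
opening: 0.0007
```

View pics/w3z.png

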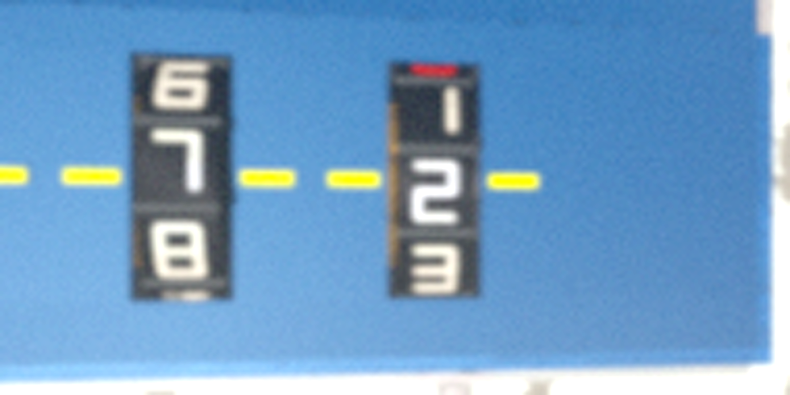

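```bash
python3 -m pendant '32 6 0 0;31.2 6 0 0;0 0 40 0;0 0 8 0;0 0 0.8 0;0 0 0 0'
```

```text
clock: 15.65
eef_pos: [0.5058, 0.0786, 0.1088]
eef_rot: [0.764, 0.645, -0.0, -0.0]
contact_force: [0.8, -0.4, 0.4]
opening: 0.0005
```

```bash
python3 -m pendant '0 0 1.1 0;0 0 0 0'
```

```text
clock: 15.9
eef_pos: [0.5062, 0.0785, 0.1082]
eef_rot: [0.764, 0.645, 0.001, 0.0]
contact_force: [-0.2, 0.2, 5.2]
opening: 0.0004
```

Now nudge right +1.9 mm, then middle −2.5 mm.

```bash
python3 -m pendant '0 1 0 0;0 1 0 0;0 0 0 0'; python3 -m pendant '0 0 -20 0;43 0.5 0 0;0 0 12 0;0 0 8 0;0 0 0 0'; python3 -m pendant '0 -1.3 0 0;0 -1.3 0 0;0 0 0 0';python3 -m pendant '0 0 -20 0;0 0 -50 0;-50 -9 0 0;-40 0 0 0;0 0 0 0'
python3 - <<'E'
from h import *
c=cam("wrist");cv2.imwrite("pics/w4.png",c["image"]);zoom(c,"pics/w4z.png",285,50,380,220)
E
```

```text
clock: 16.27
eef_pos: [0.5082, 0.0781, 0.1081]
eef_rot: [0.764, 0.645, 0.001, 0.0]
contact_force: [0.5, 0.2, 4.2]
opening: 0.0002
clock: 16.9
eef_pos: [0.5162, 0.12, 0.1081]
eef_rot: [0.764, 0.645, 0.001, 0.001]
contact_force: [1.3, 2.6, 7.0]
opening: 0.0007
clock: 17.27
eef_pos: [0.5134, 0.1205, 0.1082]
eef_rot: [0.764, 0.645, 0.001, 0.0]
contact_force: [0.9, 3.5, 9.9]
opening: 0.0001
clock: 17.9
eef_pos: [0.4883, 0.0312, 0.1772]
eef_rot: [0.765, 0.644, -0.0, -0.0]
contact_force: [0.3, 0.1, -0.3]
opening: 0.0006
```

View pics/w4z.png

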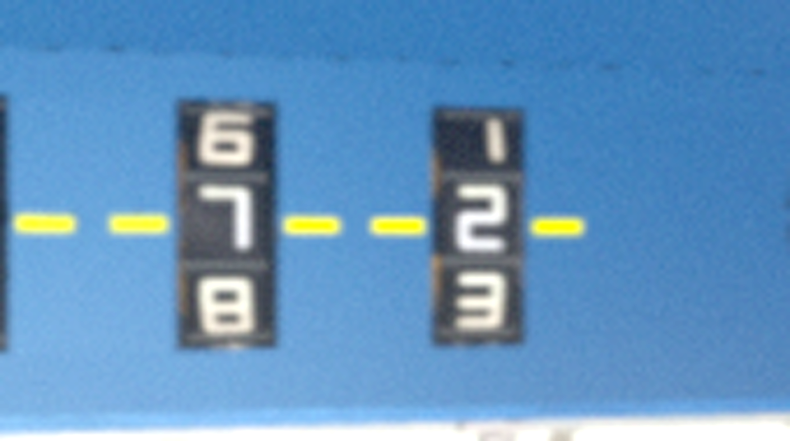

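View pics/w4.png

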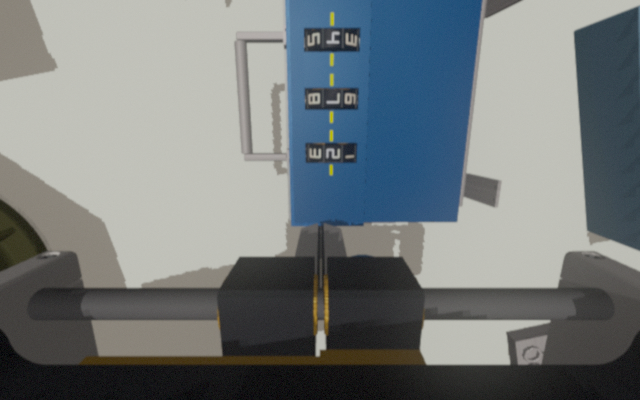

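```bash
python3 -m pendant '46 -32 0 0;45.4 -32.3 0 0;0 0 30 0;0 0 15 0;0 0 0 0' -0.45
python3 - <<'E'
from h import *
c=cam("wrist");cv2.imwrite("pics/w5.png",c["image"]); s=state();print(s["opening"])
c=cam("side");cv2.imwrite('pics/s5.png',cv2.resize(c['image'][170:270,240:400],(800,500)))
E
```

```text
clock: 18.58
eef_pos: [0.4405, 0.1343, 0.1316]
eef_rot: [0.764, 0.645, -0.001, -0.001]
contact_force: [-0.4, 0.8, -0.1]
opening: 0.0261
0.025586715725413812
```

View pics/w5.png

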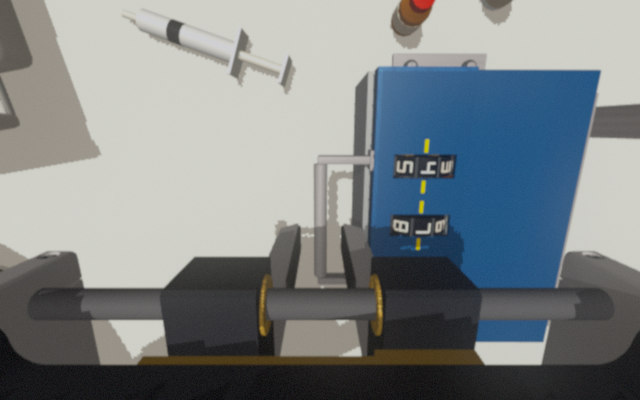

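View pics/s5.png

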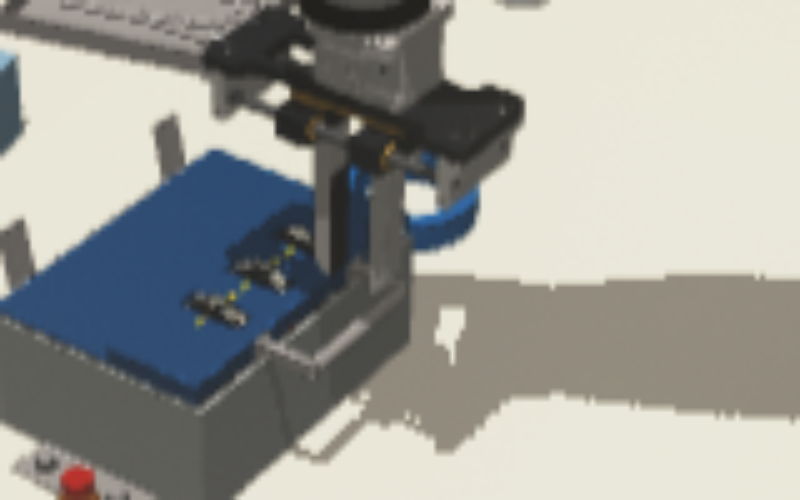

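```bash
python3 - <<'E'
from h import *
c=cam("wrist"); 
a,b=ray(c,(320,160),.094),ray(c,(322,281),.094);print(a,b,(a+b)/2)
s=state();d=(a+b)/2-s["eef_pos"];print(R.from_quat(s["eef_rot"]).as_matrix().T@d*1000)
E
```

```text
[0.44926856 0.17859025 0.094     ] [0.43427534 0.08126913 0.094     ] [0.44177195 0.12992969 0.094     ]
[-4.23881792  1.10198512 39.10315196]
```

```bash
python3 -m pendant '-3 0.8 0 0;0 0 20 0;0 0 18 0;0 0 15 0;0 0 0 0'; python3 -m pendant '0 0 0 0;0 0 0 0;0 0 0 0' -1
```

```text
clock: 19.35
eef_pos: [0.4408, 0.1312, 0.0788]
eef_rot: [0.764, 0.645, -0.001, -0.0]
contact_force: [-0.4, 1.1, 0.5]
opening: 0.026
clock: 19.73
eef_pos: [0.4396, 0.1318, 0.0798]
eef_rot: [0.764, 0.645, -0.001, -0.001]
contact_force: [-14.5, 2.6, 10.4]
opening: 0.0091
```

```bash
python3 -m pendant '0 -1.2 -1 0;0 0 0 0'; python3 - <<'E'
import numpy as np
th=np.r_[np.linspace(0,1.74,30)]
a=th+np.arctan2(6,194);x=-194.1*np.cos(a);z=194.1*np.sin(a)
for i in range(29): print(round(th[i+1],2),"0 %.1f %.1f 0"%(x[i+1]-x[i],-(z[i+1]-z[i])))
E
```

```text
clock: 19.98
eef_pos: [0.4396, 0.1317, 0.0805]
eef_rot: [0.764, 0.645, -0.0, -0.0]
contact_force: [-3.8, 1.4, -2.9]
opening: 0.0088
0.06 0 0.7 -11.6 0
0.12 0 1.4 -11.6 0
0.18 0 2.1 -11.5 0
0.24 0 2.8 -11.3 0
0.3 0 3.5 -11.1 0
0.36 0 4.1 -10.9 0
0.42 0 4.8 -10.6 0
0.48 0 5.4 -10.3 0
0.54 0 6.0 -10.0 0
0.6 0 6.6 -9.6 0
0.66 0 7.1 -9.2 0
0.72 0 7.7 -8.7 0
0.78 0 8.2 -8.3 0
0.84 0 8.7 -7.8 0
0.9 0 9.1 -7.2 0
0.96 0 9.5 -6.7 0
1.02 0 9.9 -6.1 0
1.08 0 10.3 -5.5 0
1.14 0 10.6 -4.9 0
1.2 0 10.9 -4.2 0
1.26 0 11.1 -3.6 0
1.32 0 11.3 -2.9 0
1.38 0 11.4 -2.2 0
1.44 0 11.5 -1.5 0
1.5 0 11.6 -0.8 0
1.56 0 11.6 -0.1 0
1.62 0 11.6 0.6 0
1.68 0 11.6 1.3 0
1.74 0 11.5 2.0 0
```

```bash
python3 -m pendant '0 0.3 -5.8 0;0 0.4 -5.8 0;0 0.7 -5.8 0;0 0.7 -5.8 0;0 0 0 0'
```

```text
clock: 20.6
eef_pos: [0.4417, 0.1313, 0.1042]
eef_rot: [0.764, 0.645, -0.0, -0.0]
contact_force: [-5.3, 2.2, -1.8]
opening: 0.009
```

```bash
python3 -m pendant '0 2.1 -11.5 0;0 2.8 -11.3 0;0 3.5 -11.1 0;0 4.1 -10.9 0;0 4.8 -10.6 0;0 5.4 -10.3 0;0 0 0 0'
```

```text
clock: 21.48
eef_pos: [0.4639, 0.1276, 0.1709]
eef_rot: [0.764, 0.645, -0.0, -0.0]
contact_force: [-13.6, 2.4, 4.9]
opening: 0.0088
```

```bash
python3 -m pendant '0 6.0 -10 0;0 6.6 -9.6 0;0 7.1 -9.2 0;0 7.7 -8.7 0;0 8.2 -8.3 0;0 8.7 -7.8 0;0 0 0 0'
```

```text
clock: 22.35
eef_pos: [0.5079, 0.1201, 0.2261]
eef_rot: [0.764, 0.645, 0.001, 0.0]
contact_force: [-18.4, 1.0, 19.3]
opening: 0.0089
```

```bash
python3 -m pendant '0 8.3 -8.4 0;0 9.2 -7.2 0;0 9.7 -6.4 0;0 10.3 -5.5 0;0 10.6 -4.9 0;0 10.9 -4.2 0;0 0 0 0'
```

```text
clock: 23.22
eef_pos: [0.567, 0.1098, 0.2606]
eef_rot: [0.764, 0.645, 0.001, 0.001]
contact_force: [-4.3, -1.4, 7.8]
opening: 0.009
```

```bash
python3 -m pendant '0 11.1 -4 0;0 11.3 -3 0;0 11.4 -2.2 0;0 11.5 -1.5 0;0 11.6 -0.8 0;0 0 0 0'
```

```text
clock: 23.98
eef_pos: [0.6229, 0.1001, 0.2715]
eef_rot: [0.764, 0.645, 0.0, 0.001]
contact_force: [-2.4, -3.3, 4.7]
opening: 0.0088
```

```bash
python3 -m pendant '0 8 -0.1 0;0 8 0.2 0;0 8 0.4 0;0 6 0.6 0;0 5 0.7 0;0 0 0 0'
```

```text
clock: 24.72
eef_pos: [0.6571, 0.0943, 0.269]
eef_rot: [0.764, 0.645, -0.0, 0.0]
contact_force: [-0.8, -4.7, 2.1]
opening: 0.0092
```

```bash
python3 -m pendant '0 3 0.5 0;0 3 0.5 0;0 3 0.5 0;0 2 0.4 0;0 0 0 0'
```

```text
clock: 25.35
eef_pos: [0.6677, 0.0925, 0.267]
eef_rot: [0.764, 0.645, -0.0, 0.0]
contact_force: [-1.3, -4.9, 0.2]
opening: 0.0089
```

```bash
python3 -m pendant '0 1.5 0.4 0;0 1.5 0.4 0;0 0 0 0'
```

```text
clock: 25.72
eef_pos: [0.6706, 0.092, 0.2663]
eef_rot: [0.764, 0.645, -0.0, 0.0]
contact_force: [-1.0, -6.1, 0.3]
opening: 0.0093
```

```bash
python3 -m pendant '0 1.5 0.4 0;0 1 0.2 0;0 0 0 0'
```

```text
clock: 26.1
eef_pos: [0.6709, 0.0921, 0.2664]
eef_rot: [0.764, 0.645, -0.002, -0.002]
contact_force: [-23.2, -5.1, 9.7]
opening: 0.0087
```

At the stop. Ease back the push, release, and rise.

```bash
python3 -m pendant '0 -2 -0.4 0;0 0 0 0'; python3 -m pendant '0 0 0 0;0 0 0 0;0 0 0 0;0 0 0 0' -0.45
python3 -c "
from h import *
c=cam('side');cv2.imwrite('pics/s6.png',cv2.resize(c['image'][130:280,220:420],(800,600)));print(state()['contact_force'],state()['opening'])"
```

```text
clock: 26.35
eef_pos: [0.6707, 0.0921, 0.2665]
eef_rot: [0.764, 0.645, -0.001, -0.0]
contact_force: [-6.3, -5.7, 3.7]
opening: 0.0093
clock: 26.85
eef_pos: [0.6711, 0.0925, 0.2662]
eef_rot: [0.764, 0.645, 0.0, -0.0]
contact_force: [-0.9, -0.3, 0.5]
opening: 0.0258
[-0.34591634  0.55798844  0.33922141] 0.02595638982603218
```

View pics/s6.png

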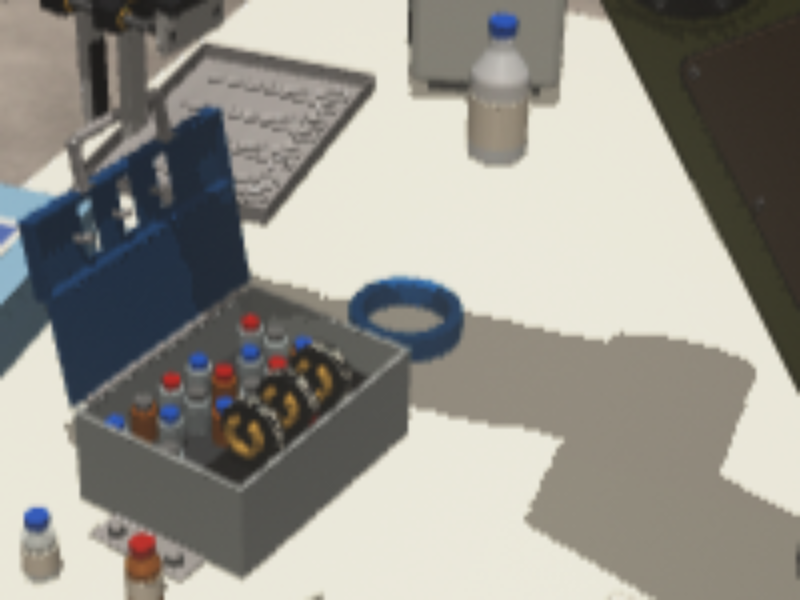

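```bash
python3 -m pendant '0 0 -20 0;0 0 -30 0;0 0 -30 0;0 -50 0 0;0 -55 0 0;0 -55 0 0;-30 0 0 0;-30 0 0 0;0 0 0 0'
python3 - <<'E'
from h import *
c=cam("wrist");cv2.imwrite("pics/w7.png",c["image"])
c=cam("side");cv2.imwrite("pics/s7.png",cv2.resize(c['image'][130:280,220:420],(800,600)))
c=cam("top");cv2.imwrite("pics/t7.png",cv2.convertScaleAbs(c["image"],alpha=2))
E
```

```text
clock: 28.02
eef_pos: [0.5031, 0.059, 0.3467]
eef_rot: [0.765, 0.645, 0.0, 0.0]
contact_force: [0.4, 0.5, -0.3]
opening: 0.0259
```

View pics/w7.png

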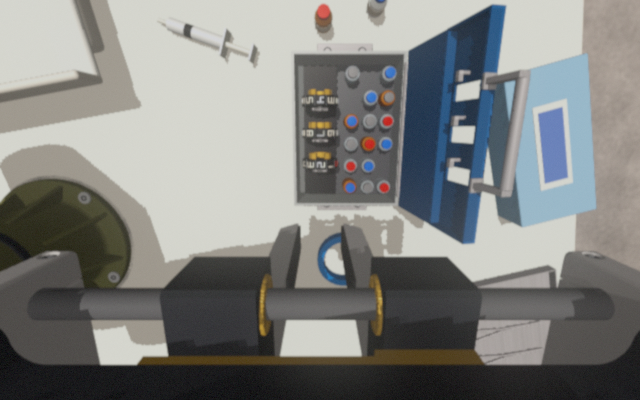

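View pics/t7.png

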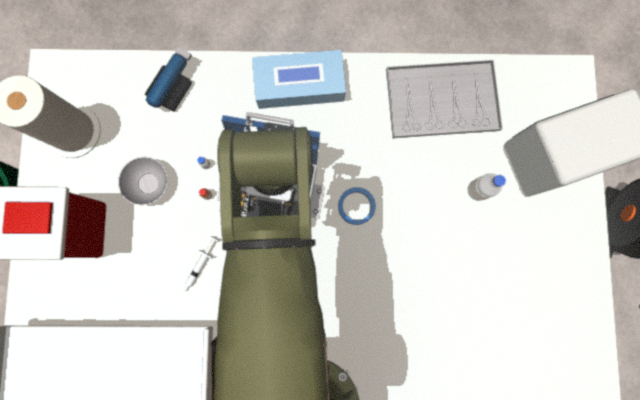

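View pics/s7.png

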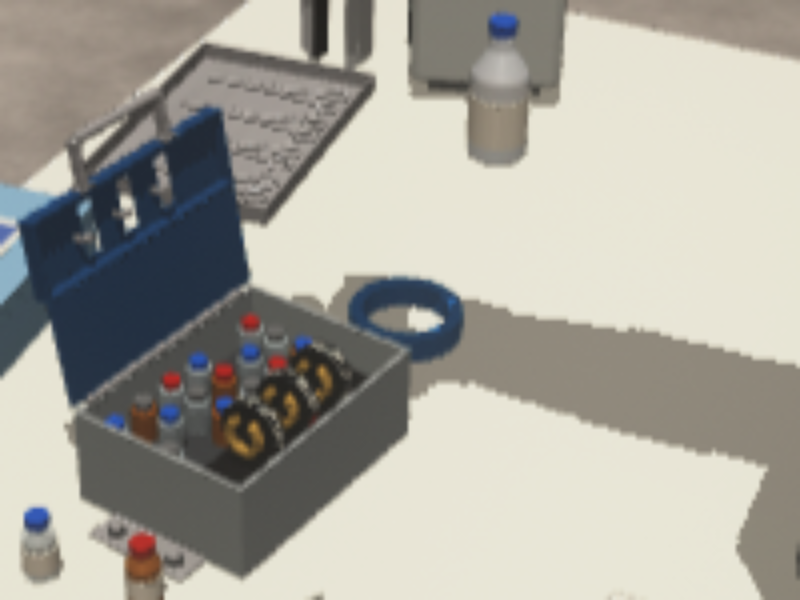

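```bash
python3 - <<'E'
from h import *
c=cam("wrist");zoom(c,"pics/w8z.png",290,75,350,185)
E
```

```text
(no output)
```

View pics/w8z.png

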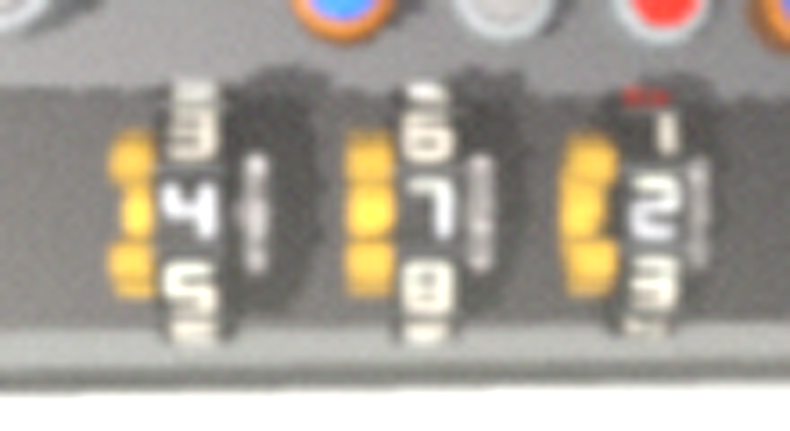

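The wheels still show 4-7-2 centred on top, the lid stands open, and the gripper is clear, so I'm handing in.

```bash
python3 -c "
from cell import state,job_done
print(state()['clock'],state()['contact_force']);print(job_done())"
```

```text
28.225 [-0.96007614 -0.17642138 -1.00527346]
the job is handed in; nothing more can be done
None
```

The box is open with 4-7-2 showing, and I handed the job in at 28.2 s of the 72 s allowed; no verdict is reported.

- **Wheels:** I rolled them one at a time with the shut fingertips, starting from about 5.2, 5.2 and 4.7. The first strokes left the middle wheel about 0.10 rad past its figure and the right one about 0.08 rad short. That was within tolerance, but I nudged both square. The last wrist picture shows 4, 7 and 2 centred on top. The yellow marks lift with the lid, so the check against them was made before opening: left about 0.05 of a figure off (before the nudges), and middle and right in line by eye afterwards.
- **Lid:** I pinched the pull bar and swung the lid back at roughly 0.5 rad/s, slowing near the end. It met its stop at about 1.75 rad, worked out from how far the bar had moved. It stayed there after release, and two side pictures about a second apart show it unmoved.
- **Forces:** The highest readings on the tool were about 15 N on the wheels and 27 N on the bar. When I closed on the bar there was a sideways pull of about 15 N, which I eased before lifting.
- **Surroundings:** In the last pictures the vials, tape, bowl, saline and syringe look where they were at the start. I judged this by eye and did not measure it. The gripper was clear of everything at hand-in.

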